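# Swap the bottles back into their own trays at a pop-up clinic

### The arm

A 6-joint arm with a two-finger parallel gripper is mounted at the origin on the work surface. World frame = base frame: x ahead of the robot, y to its left, z up, the work surface at z = 0. Lengths are in mm, angles in rad, forces in N, time in s.
With the tool pointing down it reaches from about 350 to 775 mm from the base axis. Payload 7.3 kg.
Tool frame: the origin (TCP) lies midway between the tips of the shut fingers; the grasp point (between the pads) lies 19 mm behind it; x points along the fingers, y is the direction in which the jaws open and shut, and the axes are right-handed (so a half turn about x gives the same grasp; the last joint's range is limited). The gripper opens to 92 mm and grips with 3 to 60 N. Pads are 19 mm wide; open, the fingers measure 130 mm over their backs; the gripper's body (75 mm by 190 mm) begins 47 mm behind the grasp point.
Start: joints at [-1.354, 0.342, 1.524, -0, 1.275, -0.146], TCP at [186.342, -490.838, 226.741] pointing down, gripper open.
Joint ranges: [-2.53, 2.53], [-0.77, 2.02], [0.04, 2.7], [-1, 4.14], [0.28, 2.66], [-3.11, 3.11]. Speed limits (rad/s): [2.57, 2.57, 3.14, 3.14, 3.14, 3.14].

### API

Orientations are given as [roll, pitch, yaw] about the fixed x, y, z axes, in that order (R = Rz(yaw) Ry(pitch) Rx(roll)).
In Python, from plant import get_obs, capture, close_job gives the robot as it stands. The module is installed in compiled form; this text tells all that it offers.
- The arm moves only by the tool send_rows, never from a script. Its argument "moves" is a list of rows, each a list of 4 numbers: the shift along the tool's x, y, z in mm, then the turn about the tool's x in degrees. In form: [[tx, ty, tz, yaw], ...]. A call has 1 to 8 rows; each row shifts and turns the commanded pose from where the row before left it, along the tool's axes as they then stand; what a row does not reach is not made up. A row lasts 1/8 s, in which the tool goes at most 62.5 mm and 10.7 degrees, less where a joint would pass 70% of its speed; a pose out of reach is approached as far as the arm can. A call with a gripper value outside its range is refused whole. "hand" is the opening, from 0 (shut) to 1 (fully open), set as the call begins (left out, the last holds). The fingers move at their own pace and stop on an object; the grip force is fixed at half the most. Time passes only in rows, so rows that do not move let the fingers close. It gives the time, the measured TCP pose, the force and the opening at its end, in the units of the state.
- get_obs(): the state, without advancing time (a new reading comes with each control period).
- capture(name): name is "scene" or "side" or "wrist"; returns a dict with "image" (420x560x3 uint8, red, green, blue), "K" (3x3 intrinsics, pixels), "position" and "attitude" of the camera in the world; the wrist camera has in their place "mount" (4x4, takes a point from camera to tool coordinates, whose origin is the TCP and whose axes are the tool frame's). Camera axes: x right, y down, z forward; pixel columns grow to the right and rows downward; lengths in mm; the calibration is good to about 2 mm. A picture is of the moment at which its call begins: read the wrist's pose just before it. There is no depth.
- close_job(): hands the job in, once; it reports no verdict.
The state is a dict: "time": time; "joint_positions": joint angles; "dq": joint speeds; "tau": joint torques, N m; "tool_pos": TCP position; "tcp_rot": TCP orientation; "contact_force": force on the tool from outside, world axes, zero at the start; "moment": the same for the moment, N m; "grip_width": finger opening in mm.
Only numpy, scipy, OpenCV 4.12 (cv2) and the standard library are available. Lean on these libraries where they do the work, as an engineer would, in place of code of your own. Each camera call takes 0.05 s, during which the arm holds its last target. There are 200 camera calls.

### The job

After the rush the bottles were put back wrongly, round ones in the square trays and square ones in the round dishes. Swap them round so that each stands upright in the middle of the tray of its own shape and size (large round bottle in the large round dish, small square bottle in the small square tray, and so on), with the empty oblong tray as a resting place on the way. Keep the bottles off the bare table, tip none over, leave the oblong tray empty at the end, and do not disturb the carton.

Things in the scene. Friction and masses are not known exactly. Their poses are not given: they have to be found in the camera images.
- bottle_round_large: Loose upright bottle, amber glass, paper label, aluminium cap, the larger of the two round ones: 50 mm diameter; straight-sided from the underside to 64 mm up, then neck and cap (38 mm across) to 90 mm in all; about 160 g. Grip the body, above the tray rim. Origin: centre of the underside; z up. Starts near the middle of a tray of the wrong shape.
- bottle_round_small: Loose upright bottle, amber glass, paper label, aluminium cap, the smaller of the two round ones: 30 mm diameter; straight-sided from the underside to 36 mm up, then neck and cap (16 mm across) to 60 mm in all; about 50 g. Grip the body, above the tray rim. Origin: centre of the underside; z up. Starts near the middle of a tray of the wrong shape.
- bottle_square_large: Loose upright bottle, amber glass, paper label, aluminium cap, the larger of the two square ones: 44 x 44 mm; straight-sided from the underside to 70 mm up, then neck and cap (36 mm across) to 90 mm in all; about 160 g. Grip the body, above the tray rim. Origin: centre of the underside; z up, x and y square to its sides. Starts near the middle of a tray of the wrong shape.
- bottle_square_small: Loose upright bottle, amber glass, paper label, aluminium cap, the smaller of the two square ones: 28 x 28 mm; straight-sided from the underside to 42 mm up, then neck and cap (16 mm across) to 60 mm in all; about 50 g. Grip the body, above the tray rim. Origin: centre of the underside; z up, x and y square to its sides. Starts near the middle of a tray of the wrong shape.
- dish_round_large: Fixed steel round dish, the larger: 118 mm outer, 110 mm inner diameter; floor 6 mm thick (so a bottle in it stands 6 mm above the table), rim 14 mm high, wall 4 mm. Origin: centre of the underside; z up. Home of the large round bottle; at the start some bottle of the other shape stands in it.
- dish_round_small: Fixed steel round dish, the smaller: 80 mm outer, 72 mm inner diameter; floor 6 mm thick (so a bottle in it stands 6 mm above the table), rim 14 mm high, wall 4 mm. Origin: centre of the underside; z up. Home of the small round bottle; at the start some bottle of the other shape stands in it.
- tray_square_large: Fixed steel square tray, the larger: 118 x 118 mm outside, 110 x 110 mm inside; floor 6 mm thick (so a bottle in it stands 6 mm above the table), rim 14 mm high, wall 4 mm. Origin: centre of the underside; z up, x and y square to its sides. Home of the large square bottle; at the start some bottle of the other shape stands in it.
- tray_square_small: Fixed steel square tray, the smaller: 80 x 80 mm outside, 72 x 72 mm inside; floor 6 mm thick (so a bottle in it stands 6 mm above the table), rim 14 mm high, wall 4 mm. Origin: centre of the underside; z up, x and y square to its sides. Home of the small square bottle; at the start some bottle of the other shape stands in it.
- tray_oblong: Fixed steel oblong tray: 80 mm along its x, 120 mm along its y outside, 72 x 112 mm inside; floor 6 mm thick (so a bottle in it stands 6 mm above the table), rim 14 mm high, wall 4 mm. Origin: centre of the underside; z up, x across and y along it. Empty at the start: the free spot on which to rest a bottle on the way. It is home to none.
- carton: Bystander: closed blue carton with a white band, loose on the table among the trays, 55 mm along x, 100 mm along y, 60 mm high, 250 g. Origin: centre of the underside. Trays and carton change places from start to start. A syringe box and a vial pack, under 130 mm high, stand over 0.42 m to either side of the robot's x axis.

How it is judged:
By the outcome, as a careful person would: the job done as asked, in the order asked, and still so for the second after the job is handed in, with the robot touching nothing.
It also fails if it takes over 144 s, if anything falls off the work surface, if the arm or the gripper's body presses on something with over 40 N, if the wrist force passes 120 N, or if a joint passes its speed limit or range.

## Working session

There is one attempt and no reset: what is moved stays moved. The work goes in short steps, Python scripts to look and compute and a tool call to move; the robot and the scene stay as the last step left them, time stands still between calls to the robot, and variables do not carry over. Pictures are saved under pics/ and viewed, about 12 in all and at most 16, crops included, and the job is handed in when it is done.

Besides the shell and the picture viewer there is one more tool, called after ">>>" as a command line: name --pt "numbers of a row" for each row, then --argument value for the rest. send_rows: Moves the arm, as the interface text tells. Its arguments: {"type":"object","properties":{"moves":{"type":"array","items":{"type":"array","items":{"type":"number"}}},"hand":{"type":"number"}},"required":["moves"]}

```bash
mkdir -p pics; ls; cat > h.py <<'E'
import numpy as np, cv2
from plant import get_obs, capture
from scipy.spatial.transform import Rotation as R
E
python3 - <<'E'
from h import *
o=get_obs(); print(o)
for n in ("scene","side"):
    c=capture(n); cv2.imwrite(f"pics/{n}1.png",c["image"][:,:,::-1]); print({k:v for k,v in c.items() if k!="image"})
c=capture("wrist"); cv2.imwrite("pics/wrist1.png",c["image"][:,:,::-1]); print(c["K"],c["mount"])
E
```

```text
pics
{'time': 0.0, 'joint_positions': array([-1.35397888e+00,  3.42734641e-01,  1.52500546e+00, -2.62841487e-05,
        1.27537406e+00, -1.46000236e-01]), 'dq': array([-0.00109219,  0.00028605, -0.00119092,  0.00147402, -0.00044283,
       -0.00154208]), 'tau': array([ 1.84697296e-04, -4.31239700e+01, -2.44219244e+01,  7.15863146e-02,
        5.58734138e-02, -1.38869527e-04]), 'tool_pos': array([ 186.25482425, -490.42734987,  226.04279966]), 'tcp_rot': array([-1.70027903,  1.56927461,  1.80413898]), 'contact_force': array([-0.79092683,  0.12639104, -1.50062848]), 'moment': array([-0.0707707 ,  0.01805599, -0.02095895]), 'grip_width': 91.95196426265565}
{'K': array([[388.099008  ,   0.        , 280.19211799],
       [  0.        , 388.099008  , 208.66957156],
       [  0.        ,   0.        ,   1.        ]]), 'position': array([ 898.16302517, -112.88479883,  665.50584468]), 'attitude': array([-2.59780273, -0.00679934,  1.27560799])}
{'K': array([[476.58108514,   0.        , 282.91507039],
       [  0.        , 476.58108514, 210.00984617],
       [  0.        ,   0.        ,   1.        ]]), 'position': array([426.11727795, 824.05170932, 499.4661743 ]), 'attitude': array([-2.05788337,  0.02009661, -3.03802719])}
[[325.3757102    0.         276.99657362]
 [  0.         325.3757102  206.96381963]
 [  0.           0.           1.        ]] [[-2.10302890e-04 -2.92710519e-01  9.56201081e-01 -1.57302764e+02]
 [ 9.99999861e-01 -5.23216506e-04  5.97697356e-05 -7.03319126e-01]
 [ 4.82804958e-04  9.56200961e-01  2.92710589e-01 -7.91610348e+01]
 [ 0.00000000e+00  0.00000000e+00  0.00000000e+00  1.00000000e+00]]
```

View pics/scene1.png

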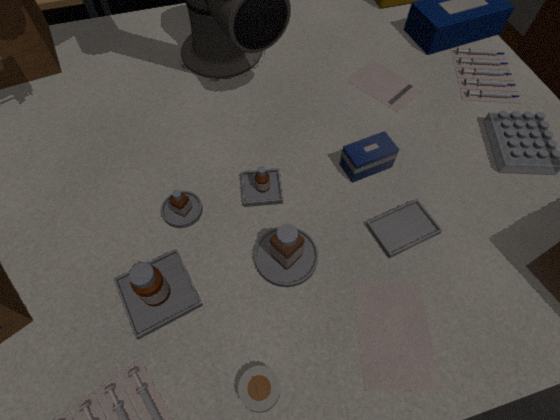

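View pics/side1.png

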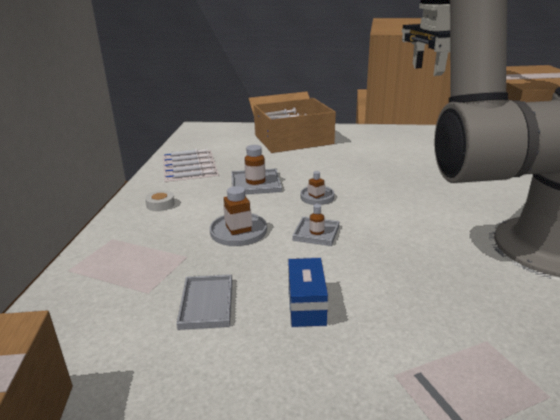

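The scene view shows, by pixel:
- Large round bottle in the large square tray (158,292).
- Large square bottle in the large dish (287,255).
- Small round bottle in the small square tray (262,187).
- Small square bottle in the small dish (182,209).
- Empty oblong tray (402,227).
- Carton (368,157).

The side view agrees. Next I need rough positions.

```bash
cat >> h.py <<'E'
def cam(name):
    """dict with image, K, Rw (cam->world), p"""
    o=get_obs(); c=capture(name)
    if name=="wrist":
        Rt=R.from_euler('xyz',o["tcp_rot"]).as_matrix(); M=c["mount"]
        Rw,p=Rt@M[:3,:3],Rt@M[:3,3]+o["tool_pos"]
    else: Rw,p=R.from_euler('xyz',c["attitude"]).as_matrix(),c["position"]
    return dict(image=c["image"],K=c["K"],Rw=Rw,p=p)
def rays(c,uv):
    uv=np.atleast_2d(np.asarray(uv,float)); d=np.c_[uv,np.ones(len(uv))]@np.linalg.inv(c["K"]).T@c["Rw"].T
    return d
def plane(c,uv,z):
    d=rays(c,uv); return c["p"]+d*((z-c["p"][2])/d[:,2])[:,None]
def tri(c1,u1,c2,u2):
    """least-squares crossing of two rays, and gap"""
    a,b=rays(c1,u1)[0],rays(c2,u2)[0]; A=np.c_[a,-b]
    s=np.linalg.lstsq(A,c2["p"]-c1["p"],rcond=None)[0]
    P,Q=c1["p"]+a*s[0],c2["p"]+b*s[1]; return (P+Q)/2,np.linalg.norm(P-Q)
def proj(c,P):
    q=(np.atleast_2d(P)-c["p"])@c["Rw"]@c["K"].T; return q[:,:2]/q[:,2:]
def axes():
    """tool axes in world as columns"""
    return R.from_euler('xyz',get_obs()["tcp_rot"]).as_matrix()
E
python3 - <<'E'
from h import *
np.set_printoptions(precision=1,suppress=True)
s=cam("scene"); d=cam("side")
for n,u,v in [("Lsq tray",(158,292),(257,181)),("Ldish",(286,255),(238,229)),("Ssq",(262,187),(317,231)),("Sdish",(182,209),(318,195)),("obl",(402,227),(207,300))]:
    print(n,plane(s,u,14)[0,:2],plane(d,v,14)[0,:2])
for n,u,v in [("LR cap",(142,268),(254,150)),("LS cap",(288,234),(236,194)),("SR cap",(263,170),(317,210)),("SS cap",(177,194),(316,175)),]:
    print(n,*tri(s,u,d,v))
print("carton",plane(s,(367,147),60)[0],plane(d,(306,280),60)[0])
print(axes())
E
```

```text
Lsq tray [ 623.2 -245.9] [ 610.2 -234.6]
Ldish [620.4 -12.7] [613.2   1.2]
Ssq [462.8 -14.5] [453.1  -1.9]
Sdish [ 468.2 -178.3] [ 457.4 -165.7]
obl [628.6 217.1] [620.8 229.7]
LR cap [ 613.1 -247.3   92.2] 6.536876762898281
LS cap [615.2  -9.6  87.4] 1.6074904108441619
SR cap [454.1  -8.6  58. ] 0.26619889040532985
SS cap [ 463.  -177.3   59.1] 0.272713552583957
carton [460.1 208.   60. ] [461.4 226.3  60. ]
[[-0.   0.4 -0.9]
 [ 0.  -0.9 -0.4]
 [-1.  -0.  -0. ]]
```

```bash
cat >> h.py <<'E'
def go(x,y,z,yaw=None):
    """print turn (deg) to bring tool y to world angle yaw (mod 180), then shift in tool axes after that turn"""
    o=get_obs(); A=axes(); a=np.degrees(np.arctan2(A[1,1],A[0,1])); t=0
    if yaw is not None: t=-((yaw-a+90)%180-90)
    A2=A@R.from_euler('x',t,degrees=True).as_matrix()
    print("tool-y angle %.1f turn %.1f shift %s  tilt %s pos %s t %.1f"%(a,t,np.round(A2.T@(np.array([x,y,z])-o["tool_pos"]),1),np.round(A[:2,0],4),np.round(o["tool_pos"],1),o["time"]))
E
python3 -c "
from h import *
go(520,-60,240,-90)"
```

```text
tool-y angle -69.2 turn 20.8 shift [ -13.3 -430.7 -333.7]  tilt [-0.0001  0.0006] pos [ 186.3 -490.7  226.4] t 0.2
```

>>> send_rows --pt "0 0 0 10.4" --pt "0 0 0 10.4" --pt "-13 -48 -37 0" --pt "0 -48 -37 0" --pt "0 -48 -37 0" --pt "0 -48 -37 0" --pt "0 -48 -37 0" --pt "0 -48 -37 0"

```text
time: 1.25
tool_pos: [409.4, -201.2, 239.9]
tcp_rot: [2.387, 1.57, -0.755]
contact_force: [0.2, -0.6, -0.3]
grip_width: 91.5
```

>>> send_rows --pt "0 -48 -37 0" --pt "0 -48 -37 0" --pt "0 -47 -37 0" --pt "0 0 0 0" --pt "0 0 0 0"

```text
time: 1.88
tool_pos: [519.1, -59.9, 239.4]
tcp_rot: [0.259, 1.57, -2.882]
contact_force: [0.3, -0.6, -0.7]
grip_width: 91.8
```

```bash
python3 -c "
from h import *
go(520,-60,240,-90)
c=cam('wrist'); import pickle; pickle.dump(c,open('w2.pkl','wb')); cv2.imwrite('pics/w2.png',c['image'][:,:,::-1])"
```

```text
tool-y angle -90.0 turn 0.0 shift [-0.6  0.1 -0.9]  tilt [-0.0011 -0.0003] pos [519.1 -59.9 239.4] t 1.9
```

View pics/w2.png

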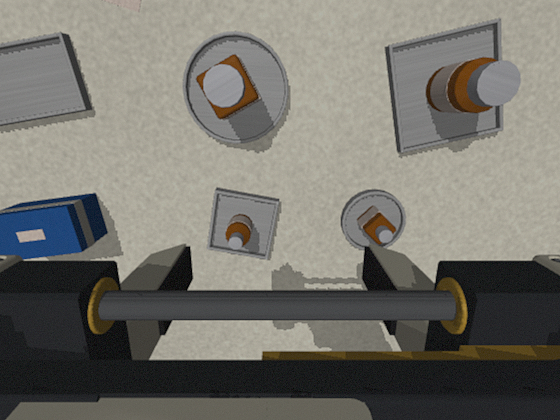

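The wrist view has all four occupied trays in clear sight: large dish (236,90), large square (447,87), small square (244,222), small dish (373,220). The oblong tray is partly out of frame at left. I'll take two more views, further to each side, for stereo.

>>> send_rows --pt "-10 -47 20 0" --pt "-10 -47 20 0" --pt "0 -46 0 0" --pt "0 0 0 0" --pt "0 0 0 0"

```text
time: 2.55
tool_pos: [479.4, 78.7, 259.8]
tcp_rot: [1.607, 1.57, -1.536]
contact_force: [-0.1, -0.2, 0.0]
grip_width: 91.2
```

```bash
python3 -c "
from h import *
go(480,80,260,-90)
c=cam('wrist'); import pickle; pickle.dump(c,open('w3.pkl','wb')); cv2.imwrite('pics/w3.png',c['image'][:,:,::-1])"
```

```text
tool-y angle -90.1 turn -0.1 shift [-0.2 -1.3 -0.6]  tilt [ 0.     -0.0007] pos [479.4  78.7 259.8] t 2.5
```

View pics/w3.png

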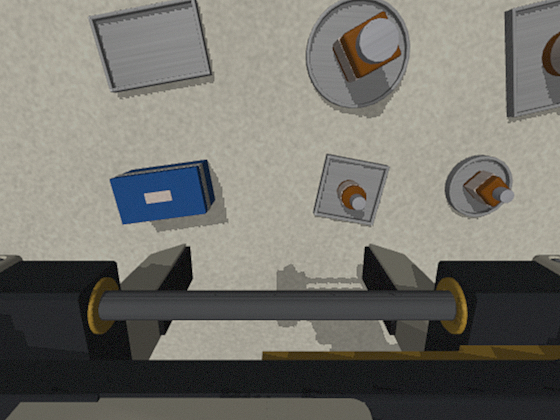

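>>> send_rows --pt "0 60 0 0" --pt "0 60 0 0" --pt "0 60 0 0" --pt "0 60 0 0" --pt "0 40 0 0" --pt "0 0 0 0" --pt "0 0 0 0"

```text
time: 3.48
tool_pos: [478.7, -200.5, 259.4]
tcp_rot: [-0.681, 1.57, 2.458]
contact_force: [0.7, 0.1, -0.3]
grip_width: 91.9
```

```bash
python3 -c "
from h import *
go(480,-200,260,-90)
c=cam('wrist'); import pickle; pickle.dump(c,open('w4.pkl','wb')); cv2.imwrite('pics/w4.png',c['image'][:,:,::-1])"
```

```text
tool-y angle -90.1 turn -0.1 shift [-0.6 -0.5 -1.3]  tilt [-0.0007  0.0005] pos [ 478.7 -200.5  259.4] t 3.5
```

View pics/w4.png

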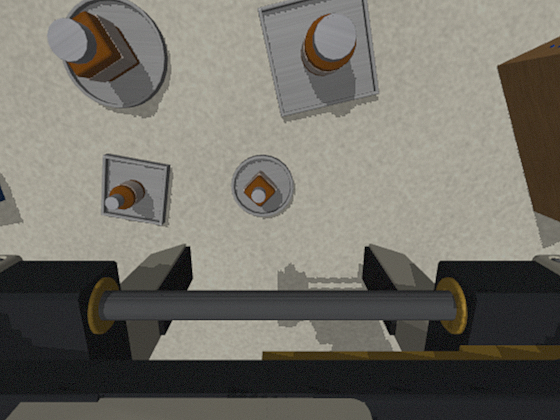

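In the w3 view the oblong tray is at (153,45) with corners (93,20), (190,0), (212,75), (112,96), and the carton is at (163,192). In the w4 view the large square tray is at (320,55) and the small dish at (264,185). Next I'll segment by colour.

```bash
python3 - <<'E'
from h import *; import pickle
c=pickle.load(open('w3.pkl','rb'))['image']
for n,(u,v) in dict(table=(250,130),obl=(150,45),wall=(170,88),sh=(225,215),Ssq=(350,170),shin=(380,190),cap=(377,42),capS=(358,203),amb=(350,195),dish=(330,60),label=(353,65),shadow_t=(400,105)).items(): print(n,c[v-1:v+2,u-1:u+2].reshape(-1,3).mean(0).round())
m=[]
for f in('w2','w3','w4'):
    im=pickle.load(open(f+'.pkl','rb'))['image'].astype(int)
    rb=cv2.GaussianBlur((im[:,:,0]-im[:,:,2]).astype(np.float32),(3,3),0)
    m.append(cv2.resize(np.clip(rb*4+60,0,255).astype(np.uint8)[:260],None,fx=.9,fy=.75))
cv2.imwrite('pics/m.png',np.vstack(m))
E
```

```text
table [171. 168. 155.]
obl [136. 136. 136.]
wall [118. 117. 107.]
sh [126. 124. 114.]
Ssq [130. 130. 130.]
shin [106. 106. 106.]
cap [144. 143. 148.]
capS [143. 142. 146.]
amb [105.  65.  25.]
dish [131. 130. 130.]
label [56. 37. 19.]
shadow_t [172. 168. 155.]
```

View pics/m.png

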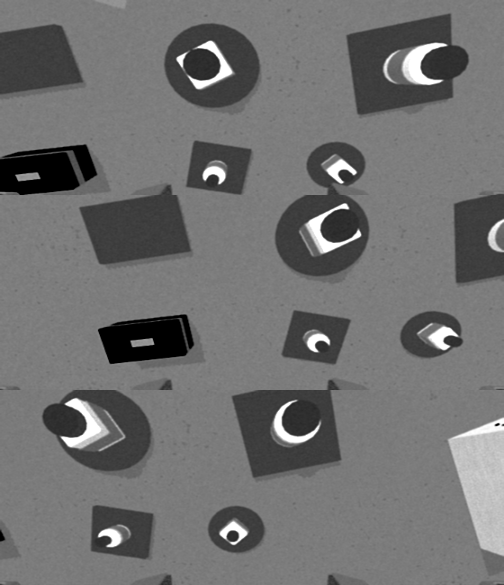

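```bash
cat >> h.py <<'E'
def rb(c): 
    im=c["image"].astype(np.float32); return cv2.GaussianBlur(im[:,:,0]-im[:,:,2],(5,5),0)
def comps(m,amin):
    n,l,s,ce=cv2.connectedComponentsWithStats(m.astype(np.uint8)); return [(l==i,s[i],ce[i]) for i in range(1,n) if s[i,4]>=amin]
def tray(c,uv,h=14.):
    """outer outline of the tray around pixel uv, in world: far edges on plane h, near ones on plane 0"""
    r=rb(c); g=c["image"].max(2); m=((r<7.5)&(r>-2.5)&(g>60)).astype(np.uint8); m[255:]=0
    full=((r<7.5)|(r>24)).astype(np.uint8); full[255:]=0
    full=cv2.morphologyEx(full,cv2.MORPH_OPEN,np.ones((3,3)))
    lab=cv2.connectedComponents(full)[1]; m&=(lab==lab[uv[1],uv[0]]).astype(np.uint8)
    m=cv2.morphologyEx(m,cv2.MORPH_OPEN,np.ones((5,5)))
    p=np.argwhere(m)[:,::-1].astype(np.float32); H=cv2.convexHull(p)[:,0]
    d=[];
    for a,b in zip(H,np.roll(H,-1,0)):
        k=max(int(np.hypot(*(b-a))),1); d+=[(a+(b-a)*t/k) for t in range(k)]
    d=np.array(d); W=plane(c,d,h)[:,:2]; W0=plane(c,d,0)[:,:2]
    ce=W.mean(0); k=5; n=np.roll(W,-k,0)-np.roll(W,k,0); n=np.c_[n[:,1],-n[:,0]]; n*=np.sign(((W-ce)*n).sum(1))[:,None]
    near=((c["p"][:2]-W)*n).sum(1)>0
    return np.where(near[:,None],W0,W).astype(np.float32),d
def caps(c):
    r=rb(c); g=c["image"].min(2); m=(r<-2.)&(r>-12)&(g>70); m[262:]=0
    m=cv2.morphologyEx(m.astype(np.uint8),cv2.MORPH_OPEN,np.ones((5,5)))
    return [(ce.round(1),s[4],s[:4]) for _,s,ce in comps(m,60)]
E
python3 - <<'E'
from h import *; import pickle
np.set_printoptions(precision=1,suppress=True)
C={f:pickle.load(open(f+'.pkl','rb')) for f in('w2','w3','w4')}
for n,l in dict(LSq=[('w2',(410,60)),('w4',(285,60))],Ldish=[('w2',(205,110)),('w3',(340,90))],SSq=[('w2',(228,207)),('w3',(340,175)),('w4',(120,180))],Sdish=[('w2',(355,215)),('w4',(250,200)),('w3',(465,195))],obl=[('w3',(150,45))]).items():
    for f,uv in l:
        W,d=tray(C[f],uv)
        if 'dish' in n:
            A=np.c_[2*W,np.ones(len(W))]; s=np.linalg.lstsq(A,(W**2).sum(1),rcond=None)[0]; print(n,f,s[:2],"D",2*np.sqrt(s[2]+s[0]**2+s[1]**2))
        else: print(n,f,cv2.minAreaRect(W), d.min(0),d.max(0))
for f in C: print(f,"cam",C[f]['p'],caps(C[f]))
E
```

```text
LSq w2 ((616.2249755859375, -249.6453857421875), (121.44099426269531, 113.82417297363281), 11.642167091369629) [389.  21.] [501. 152.]
LSq w4 ((616.6060791015625, -246.36898803710938), (118.62353515625, 112.29795837402344), 12.782443046569824) [259.   0.] [374. 115.]
Ldish w2 [614.2 -15.7] D 112.57016534169712
Ldish w3 [614.4 -11.4] D 113.83159066474555
SSq w2 ((456.05426025390625, -15.294036865234375), (81.02796173095703, 79.00867462158203), 79.30265808105469) [209. 188.] [278. 254.]
SSq w3 ((456.2265625, -14.71578598022461), (78.89324188232422, 80.82194519042969), 79.29757690429688) [314. 155.] [388. 224.]
SSq w4 ((457.2438659667969, -14.97463607788086), (74.84831237792969, 82.63606262207031), 80.80828857421875) [105. 154.] [166. 223.]
Sdish w2 [ 462.6 -179.3] D 74.58816588789924
Sdish w4 [ 461.1 -181.5] D 77.52464006924487
Sdish w3 [ 462.  -174.6] D 69.6777679060227
obl w3 ((625.9468994140625, 219.31781005859375), (78.71038818359375, 115.53414916992188), 9.976462364196777) [96.  0.] [209.  90.]
w2 cam [598.2 -59.3 396.6] [(array([497.3,  82.8]), np.int32(1423), array([477,  62,  4
[... 200 characters left out ...]
.1, 242.1]), np.int32(122), array([230, 236,  11,  13], dtype=int32))]
w3 cam [558.3  79.3 417.1] [(array([378.4,  39.9]), np.int32(1257), array([359,  20,  40,  42], dtype=int32)), (array([505.5, 195.2]), np.int32(113), array([500, 190,  12,  11], dtype=int32)), (array([357.7, 202.1]), np.int32(126), array([352, 196,  12,  13], dtype=int32))]
w4 cam [ 557.8 -200.2  416.7] [(array([334.5,  36.5]), np.int32(1417), array([315,  14,  40,  46], dtype=int32)), (array([67.8, 39.4]), np.int32(1234), array([49, 20, 38, 41], dtype=int32)), (array([258.4, 194.5]), np.int32(102), array([254, 189,  10,  12], dtype=int32)), (array([111.5, 202.7]), np.int32(117), array([106, 198,  12,  11], dtype=int32))]
```

```bash
python3 - <<'E'
from h import *; import pickle
np.set_printoptions(precision=1,suppress=True)
C={f:pickle.load(open(f+'.pkl','rb')) for f in('w2','w3','w4')}
K=dict(LR=dict(w2=(497.3,82.8),w4=(334.5,36.5)),LS=dict(w2=(223.5,85.5),w3=(378.4,39.9),w4=(67.8,39.4)),SS=dict(w2=(384.7,235.1),w3=(505.5,195.2),w4=(258.4,194.5)),SR=dict(w2=(235.1,242.1),w3=(357.7,202.1),w4=(111.5,202.7)))
import itertools
for n,d in K.items():
    for a,b in itertools.combinations(d,2): print(n,a,b,*tri(C[a],d[a],C[b],d[b]))
# rim heights: tray left/right-most corners across views
for n,a,ua,b,ub in [("SSq",'w2',(228,207),'w3',(340,175)),("LSq",'w2',(410,60),'w4',(285,60)),("Sdish",'w2',(355,215),'w4',(250,200)),("Ldish",'w2',(205,110),'w3',(340,90))]:
    da,db=tray(C[a],ua)[1],tray(C[b],ub)[1]
    for s in(1,-1):
        # extreme farthest (top) image row midpoint: use lower/upper extreme corners
        f=lambda d:d[np.argmax(s*(d[:,1]))]
        print(n,s,f(da),f(db),tri(C[a],f(da),C[b],f(db)))
# yaw of square bottles: amber+cap hull seen from nearly above
for n,f,uv,z in[("LS",'w2',(223,85),76),("SS",'w4',(258,194),48)]:
    r=rb(C[f]); m=(r>38)
    l=[x for x in comps(m,40) if np.hypot(*(x[2]-uv))<25]
    for x in l:
        p=np.argwhere(x[0])[:,::-1]; W=plane(C[f],p,z)[:,:2].astype(np.float32); print(n,x[1],cv2.minAreaRect(W))
E
```

```text
LR w2 w4 [ 618.3 -251.8   93.1] 0.2312467859360672
LS w2 w3 [616.2 -12.5  92.6] 0.10069232488152756
LS w2 w4 [616.2 -12.8  94.1] 0.2489237640261055
LS w3 w4 [616.3 -12.3  93.2] 0.30918360182825744
SS w2 w3 [ 463.2 -178.1   63. ] 0.025800641747393094
SS w2 w4 [ 463.2 -178.7   61.7] 0.9152167800347618
SS w3 w4 [ 463.3 -178.8   62. ] 0.7430729892611552
SR w2 w3 [454.8 -12.7  61.8] 0.7503956348262383
SR w2 w4 [455.4 -13.1  64.4] 0.27576318760174406
SR w3 w4 [455.1 -12.3  62.9] 0.6465163120156144
SSq 1 [268. 254.] [369. 224.] (array([405.1, -47.7,  -7.8]), np.float64(3.5887660465266755))
SSq -1 [216. 188.] [327. 155.] (array([501.3,  16. ,   3.8]), np.float64(1.6420843151378377))
LSq 1 [404. 152.] [290. 115.] (array([ 546.9, -215.7,   -4.8]), np.float64(3.1163922191806224))
LSq -1 [487.  21.] [284.   0.] (array([ 646. , -206.6,  136. ]), np.float64(21.10407572170979))
Sdish 1 [364. 248.] [269. 216.] (array([ 401.9, -187.3,  -41.6]), np.float64(2.5059372137365488))
Sdish -1 [366. 190.] [256. 155.] (array([ 498.2, -172.5,   -4.3]), np.float64(1.3552671039439967))
Ldish 1 [244. 143.] [355. 108.] (array([556.6, -18.8,  -7.9]), np.float64(1.4743160835363776))
Ldish -1 [225.  37.] [338.   0.] (array([680.9,   3.7, -36.2]), np.float64(5.063639518909744))
LS [210  55  48  63 748] ((615.7583618164062, -13.095836639404297), (43.272464752197266, 43.020347595214844), 28.464054107666016)
LS [197  71   9  18  81] ((623.10888671875, 11.196810722351074), (6.534887313842773, 15.06773853302002), 74.34488677978516)
SS [244 176  31  30 351] ((464.7071533203125, -178.72097778320312), (27.526172637939453, 27.609037399291992), 45.650901794433594)
```

>>> send_rows --pt "10 -47 6 0" --pt "20 -47 6 0" --pt "30 -47 6 0" --pt "40 -47 5.5 0" --pt "40 0 0 0" --pt "0 0 0 0" --pt "0 0 0 0" --hand 1

```text
time: 4.4
tool_pos: [456.9, -12.0, 121.1]
tcp_rot: [2.887, 1.569, -0.255]
contact_force: [0.4, -0.3, 0.1]
grip_width: 91.8
```

```bash
cat >> h.py <<'E'
def look(name,view="wrist"):
    c=cam(view); cv2.imwrite(f"pics/{name}.png",c["image"][:,:,::-1]); return c
E
python3 - <<'E'
from h import *
np.set_printoptions(precision=1,suppress=True)
go(455.2,-12.8,20); c=look("w5"); print(get_obs()["joint_positions"])
for ce,a,s in caps(c): print(ce,a,plane(c,ce,64),plane(c,ce,94))
E
```

```text
tool-y angle -90.0 turn 0.0 shift [101.1   0.8   1.9]  tilt [ 0. -0.] pos [456.9 -12.  121.1] t 4.4
[-0.2  0.3  1.9 -0.   0.9  1.4]
[516.6 216.3] 325 [[ 463.4 -178.1   64. ]] [[ 473.5 -154.8   94. ]]
[278.9 227. ] 332 [[455.6 -12.8  64. ]] [[466.7 -12.6  94. ]]
```

View pics/w5.png

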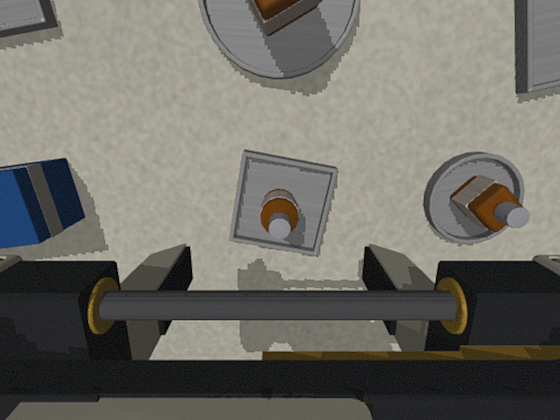

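SR's cap is at (279,227), which gives (455.6,-12.8) and agrees with the earlier stereo. Next: descend and grip.

>>> send_rows --pt "35 0.8 1.3 0" --pt "35 0 0 0" --pt "22 0 0 0" --pt "10 0 0 0" --pt "0 0 0 0" --pt "0 0 0 0"

```text
time: 5.2
tool_pos: [455.6, -13.0, 18.8]
tcp_rot: [2.911, 1.569, -0.231]
contact_force: [0.1, 0.2, 0.5]
grip_width: 91.8
```

>>> send_rows --pt "0 0 0 0" --pt "0 0 0 0" --pt "0 0 0 0" --pt "0 0 0 0" --pt "0 0 0 0" --pt "0 0 0 0" --pt "0 0 0 0" --pt "0 0 0 0" --hand 0.15

```text
time: 6.2
tool_pos: [454.7, -12.7, 17.7]
tcp_rot: [1.367, 1.571, -1.774]
contact_force: [-0.1, -0.2, -1.1]
grip_width: 29.3
```

>>> send_rows --pt "-30 0 0 0" --pt "-40 0 0 0" --pt "-15 -46 -34 0" --pt "0 -46 -34 0" --pt "0 -46 -34 0" --pt "0 -46 -34 0" --pt "0 -48 -35 0" --pt "0 0 0 0"

```text
time: 7.2
tool_pos: [626.8, 222.7, 101.4]
tcp_rot: [-2.145, 1.57, 1.0]
contact_force: [-0.3, -1.2, -0.7]
grip_width: 29.3
```

```bash
python3 - <<'E'
from h import *
go(626,219,19); look("w6"); print(get_obs()["grip_width"])
E
```

```text
tool-y angle -89.8 turn 0.0 shift [82.4  3.8  0.8]  tilt [0.0004 0.0007] pos [626.8 222.7 101.4] t 7.2
29.14627366784553
```

View pics/w6.png

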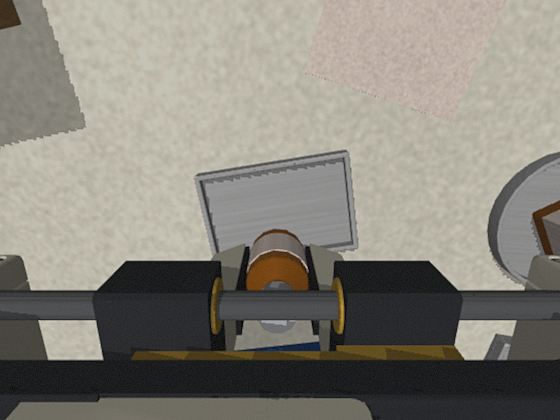

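The oblong tray's far rim corners are at (196,177) and (349,152), and the near right corner is around (357,250). The bottle is held at (278,270). I'll check the tray centre from those corners.

```bash
python3 - <<'E'
from h import *
np.set_printoptions(precision=1,suppress=True)
c=cam("wrist"); P=plane(c,[(196,177),(349,152)],14)[:,:2]; e=P[1]-P[0]; L=np.linalg.norm(e); e/=L; n=np.array([e[1],-e[0]]); n*=-np.sign(n[0])
print(P,L,np.degrees(np.arctan2(e[1],e[0])), P.mean(0)+40*n)
import pickle; c3=pickle.load(open('w3.pkl','rb')); print(tri(c,(196,177),c3,(93,20)),tri(c,(357,250),c3,(212,75)))
E
```

```text
[[653.4 283.3]
 [672.6 167.6]] 117.32601462505606 -80.57575659441532 [623.5 218.9]
(array([652.1, 284.8,   7.6]), np.float64(0.29923372128548065)) (array([593.4, 154.7,  13.8]), np.float64(2.3335641790209363))
```

>>> send_rows --pt "30 4 1.5 0" --pt "30 0 0 0" --pt "14 0 0 0" --pt "5 0 0 0" --pt "3 0 0 0" --pt "1 0 0 0" --pt "0 0 0 0" --pt "0 0 0 0"

```text
time: 8.3
tool_pos: [624.4, 215.4, 20.1]
tcp_rot: [-3.065, 1.57, 0.077]
contact_force: [0.8, 0.1, -0.6]
grip_width: 29.1
```

>>> send_rows --pt "0 0 0 0" --pt "0 0 0 0" --pt "0 0 0 0" --pt "0 0 0 0" --pt "0 0 0 0" --pt "0 0 0 0" --pt "0 0 0 0" --pt "-20 0 0 0" --hand 1

```text
time: 9.3
tool_pos: [622.9, 214.9, 38.2]
tcp_rot: [0.246, 1.567, -2.896]
contact_force: [-1.2, -0.4, 1.1]
grip_width: 91.8
```

>>> send_rows --pt "-40 0 0 0" --pt "-40 0 0 0" --pt "0 56 23 0" --pt "0 56 23 0" --pt "0 56 23 0" --pt "0 56 23 0" --pt "0 56 23 0" --pt "0 56 23 0"

```text
time: 10.3
tool_pos: [485.4, -122.4, 120.0]
tcp_rot: [2.652, 1.57, -0.49]
contact_force: [0.5, -1.3, 0.6]
grip_width: 91.8
```

>>> send_rows --pt "0 57 23 0" --pt "0 0 0 8.9" --pt "0 0 0 8.9" --pt "0 0 0 8.9" --pt "0 0 0 8.9" --pt "0 0 0 8.8" --pt "0 0 0 0" --pt "0 0 0 0"

```text
time: 11.3
tool_pos: [463.1, -177.7, 119.8]
tcp_rot: [2.896, 1.571, -1.018]
contact_force: [0.9, -0.0, -0.2]
grip_width: 91.4
```

```bash
python3 - <<'E'
from h import *
np.set_printoptions(precision=1,suppress=True)
s=look("s2","scene")
m=(rb(s)>38); print([ (x[1][:4],x[2]) for x in comps(m,15) if 150<x[2][0]<450 and 120<x[2][1]<320])
c=look("w7")
for ce,a,_ in caps(c): print(ce,a,plane(c,ce,64))
m=rb(c)>38; m[250:]=0
for x in comps(m,60):
    p=np.argwhere(x[0])[:,::-1]; print(x[1],cv2.minAreaRect(plane(c,p,48)[:,:2].astype(np.float32)))
go(463.3,-178.5,19,-134.35)
E
```

```text
[(array([171, 196,  16,  11], dtype=int32), array([179.2, 201.4])), (array([284, 248,   8,   4], dtype=int32), array([287.6, 249.7])), (array([133, 270,  28,  25], dtype=int32), array([150.2, 286.3]))]
[277.7 223.8] 147 [[ 463.7 -178.8   64. ]]
[260 196  37  37 853] ((464.7314453125, -180.17430114746094), (26.772790908813477, 28.096210479736328), 45.703285217285156)
tool-y angle -134.3 turn 0.0 shift [100.8   0.5  -0.7]  tilt [ 0. -0.] pos [ 463.1 -177.7  119.8] t 11.4
```

View pics/w7.png

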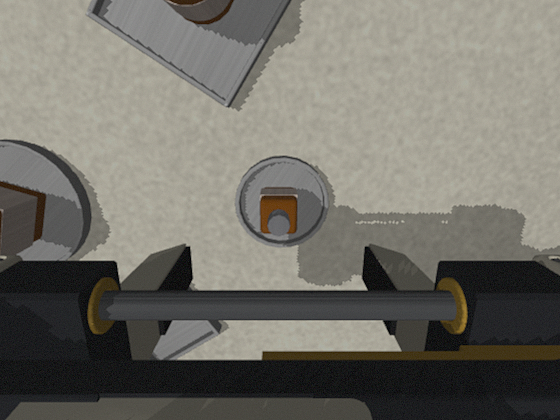

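SS at (278,215) stands square to the jaws and centred between them. Descend and grip.

>>> send_rows --pt "35 1 -0.5 0" --pt "35 0 0 0" --pt "21 0 0 0" --pt "10 0 0 0" --pt "0 0 0 0" --pt "0 0 0 0"

```text
time: 12.15
tool_pos: [463.4, -179.1, 19.6]
tcp_rot: [-2.943, 1.569, -0.577]
contact_force: [-1.0, 0.1, -0.7]
grip_width: 91.6
```

>>> send_rows --pt "0 0 0 0" --pt "0 0 0 0" --pt "0 0 0 0" --pt "0 0 0 0" --pt "0 0 0 0" --pt "0 0 0 0" --pt "0 0 0 0" --pt "0 0 0 0" --hand 0.15

```text
time: 13.15
tool_pos: [462.7, -178.8, 18.7]
tcp_rot: [1.343, 1.571, -2.574]
contact_force: [0.5, 0.8, -1.1]
grip_width: 28.0
```

```bash
python3 - <<'E'
from h import *
go(456.5,-14.8,19,-100); print(get_obs()["grip_width"])
E
```

```text
tool-y angle -134.4 turn -34.4 shift [  -0.3 -160.4   34.6]  tilt [-0.0001 -0.    ] pos [ 462.7 -178.8   18.7] t 13.2
27.951577755310176
```

>>> send_rows --pt "-35 0 0 0" --pt "-35 0 0 -8.6" --pt "0 0 0 -8.6" --pt "0 0 0 -8.6" --pt "0 0 0 -8.6" --pt "0 -53.5 11.5 0" --pt "0 -53.5 11.5 0" --pt "0 -53.5 11.5 0"

```text
time: 14.15
tool_pos: [456.4, -13.3, 88.7]
tcp_rot: [3.127, 1.571, -0.19]
contact_force: [1.2, 0.5, -0.4]
grip_width: 27.8
```

>>> send_rows --pt "20 0 0 0" --pt "0 0 0 0" --pt "0 0 0 0"

```text
time: 14.52
tool_pos: [457.0, -15.2, 69.0]
tcp_rot: [2.714, 1.57, -0.603]
contact_force: [0.4, -0.4, -1.1]
grip_width: 27.7
```

```bash
python3 - <<'E'
from h import *
go(456.5,-14.8,19,-100); print(get_obs()["grip_width"]); look("w8")
E
```

```text
tool-y angle -100.1 turn -0.1 shift [50.  -0.3  0.6]  tilt [ 0.0003 -0.0002] pos [457.  -15.2  69. ] t 14.5
27.71158108341208
```

>>> send_rows --pt "25 -0.3 0.5 0" --pt "15 0 0 0" --pt "6 0 0 0" --pt "3 0 0 0" --pt "1.2 0 0 0" --pt "0 0 0 0" --pt "0 0 0 0"

```text
time: 15.45
tool_pos: [456.4, -14.4, 18.8]
tcp_rot: [2.973, 1.57, -0.343]
contact_force: [0.1, 0.0, -0.7]
grip_width: 27.9
```

>>> send_rows --pt "0 0 0 0" --pt "0 0 0 0" --pt "0 0 0 0" --pt "0 0 0 0" --pt "0 0 0 0" --pt "0 0 0 0" --pt "0 0 0 0" --pt "-20 0 0 0" --hand 1

```text
time: 16.45
tool_pos: [455.2, -14.2, 37.8]
tcp_rot: [0.002, 1.568, 2.969]
contact_force: [-0.5, 0.5, 0.2]
grip_width: 91.7
```

>>> send_rows --pt "-40 0 0 0" --pt "-42 0 0 -5" --pt "0 0 0 -5" --pt "0 0 0 0" --pt "0 0 0 0"

```text
time: 17.08
tool_pos: [455.8, -14.2, 120.0]
tcp_rot: [-0.129, 1.57, 3.011]
contact_force: [-0.5, -0.2, -1.1]
grip_width: 91.6
```

```bash
python3 - <<'E'
from h import *
np.set_printoptions(precision=1,suppress=True)
go(624,215,19,-90); c=look("w9")
for ce,a,_ in caps(c): print(ce,a,plane(c,ce,64))
E
```

```text
tool-y angle -90.1 turn -0.1 shift [ 100.8 -229.2 -168.3]  tilt [-0.  0.] pos [455.8 -14.2 120. ] t 17.1
[277.3 223.8] 318 [[457.1 -13.9  64. ]]
```

View pics/w9.png

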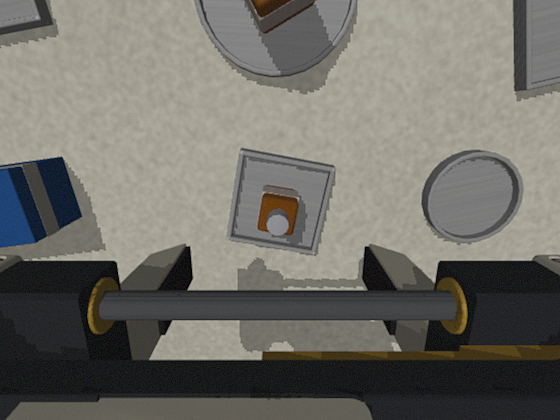

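SS stands upright and square in its tray (277,215), and the small dish is now empty at (472,197). I'll recompute both tray centres from this frame, then go back for SR.

```bash
python3 - <<'E'
from h import *
np.set_printoptions(precision=1,suppress=True)
c=cam("wrist"); print(cv2.minAreaRect(tray(c,(255,170))[0]))
W,_=tray(c,(460,200)); A=np.c_[2*W,np.ones(len(W))]; s=np.linalg.lstsq(A,(W**2).sum(1),rcond=None)[0]; print(s[:2],2*np.sqrt(s[2]+s[:2]@s[:2]))
E
```

```text
((455.9856872558594, -15.340736389160156), (80.28845977783203, 80.2877426147461), 79.84913635253906)
[ 460.5 -180. ] 76.55704594922464
```

>>> send_rows --pt "0 -46 -34 0" --pt "0 -46 -34 0" --pt "0 -46 -34 0" --pt "0 -46 -33 0" --pt "0 -45 -33 0" --pt "0 0 0 0" --pt "0 0 0 0"

```text
time: 18.05
tool_pos: [623.5, 214.3, 119.3]
tcp_rot: [0.389, 1.568, -2.753]
contact_force: [-0.1, -0.0, -0.7]
grip_width: 91.6
```

```bash
python3 - <<'E'
from h import *
np.set_printoptions(precision=1,suppress=True)
go(624,215,19,-90); c=look("w10")
for ce,a,_ in caps(c): print(ce,a,plane(c,ce,64))
E
```

```text
tool-y angle -90.0 turn -0.0 shift [100.3  -0.8  -0.7]  tilt [-0. -0.] pos [623.5 214.3 119.3] t 18.1
[275.2 223.4] 353 [[625.3 216.1  64. ]]
```

>>> send_rows --pt "35 -1.5 -1.5 0" --pt "35 0 0 0" --pt "20.5 0 0 0" --pt "10 0 0 0" --pt "0 0 0 0" --pt "0 0 0 0"

```text
time: 18.85
tool_pos: [626.5, 216.0, 21.3]
tcp_rot: [-2.982, 1.569, 0.159]
contact_force: [0.5, 0.0, -0.3]
grip_width: 91.8
```

>>> send_rows --pt "0 0 0 0" --pt "0 0 0 0" --pt "0 0 0 0" --pt "0 0 0 0" --pt "0 0 0 0" --pt "0 0 0 0" --pt "0 0 0 0" --pt "0 0 0 0" --hand 0.15

```text
time: 19.85
tool_pos: [625.8, 216.1, 19.9]
tcp_rot: [1.145, 1.571, -1.997]
contact_force: [-0.7, -0.3, 0.5]
grip_width: 29.3
```

```bash
python3 - <<'E'
from h import *
go(461,-180,19,-90); print(get_obs()["grip_width"])
E
```

```text
tool-y angle -90.0 turn -0.0 shift [  1.  396.1 164.8]  tilt [-0.0001 -0.0001] pos [625.8 216.1  19.9] t 19.9
29.33760969988133
```

>>> send_rows --pt "-40 0 0 0" --pt "-50 0 0 0" --pt "0 56 23 0" --pt "0 56 23 0" --pt "0 57 24 0" --pt "0 57 24 0" --pt "0 57 24 0" --pt "0 57 24 0"

```text
time: 20.85
tool_pos: [482.9, -125.5, 110.3]
tcp_rot: [2.61, 1.57, -0.532]
contact_force: [0.9, -0.1, -0.1]
grip_width: 29.5
```

>>> send_rows --pt "30 56 23 0" --pt "20 0 0 0" --pt "0 0 0 0" --pt "0 0 0 0"

```text
time: 21.35
tool_pos: [463.1, -175.4, 63.0]
tcp_rot: [2.629, 1.57, -0.512]
contact_force: [0.4, -0.4, -0.4]
grip_width: 29.1
```

```bash
python3 - <<'E'
from h import *
go(461,-180,20.2,-90); print(get_obs()["grip_width"])
E
```

```text
tool-y angle -90.0 turn 0.0 shift [42.8  4.6  2.1]  tilt [ 0.0009 -0.0005] pos [ 463.1 -175.4   63. ] t 21.4
29.065883882771793
```

>>> send_rows --pt "0 0 0 0" --pt "0 0 0 0"

```text
time: 21.6
tool_pos: [463.0, -175.3, 62.9]
tcp_rot: [2.563, 1.57, -0.578]
contact_force: [-1.4, 0.7, -1.2]
grip_width: 29.0
```

```bash
python3 - <<'E'
from h import *
go(461,-180,20.2,-90); look("w11")
E
```

```text
tool-y angle -89.9 turn 0.1 shift [42.7  4.7  2.1]  tilt [ 0.0011 -0.0007] pos [ 463.  -175.3   62.9] t 21.6
```

View pics/w11.png

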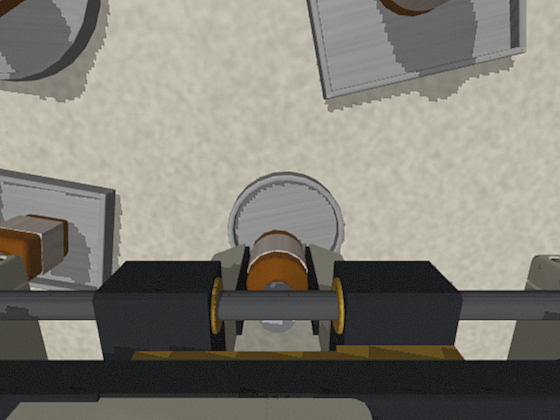

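The dish is centred around column 286 and the bottle at column 278, which agrees with the remaining 4.7 mm: my last row went over the 62.5 mm limit and was clipped. Lower and release.

>>> send_rows --pt "15 4.7 2.1 0" --pt "15 0 0 0" --pt "8 0 0 0" --pt "3 0 0 0" --pt "1.5 0 0 0" --pt "0.5 0 0 0" --pt "0 0 0 0"

```text
time: 22.52
tool_pos: [460.2, -180.2, 19.9]
tcp_rot: [0.996, 1.571, -2.146]
contact_force: [-1.3, 1.4, 5.1]
grip_width: 29.2
```

>>> send_rows --pt "0 0 0 0" --pt "0 0 0 0" --pt "0 0 0 0" --pt "0 0 0 0" --pt "0 0 0 0" --pt "0 0 0 0" --pt "0 0 0 0" --pt "-20 0 0 0" --hand 1

```text
time: 23.52
tool_pos: [459.4, -179.8, 38.4]
tcp_rot: [-0.502, 1.568, 2.639]
contact_force: [-0.0, 0.7, -0.2]
grip_width: 91.7
```

>>> send_rows --pt "-40 0 0 0" --pt "-42 0 0 0" --pt "0 0 0 0" --pt "0 0 0 0"

```text
time: 24.02
tool_pos: [459.9, -180.1, 120.8]
tcp_rot: [-0.417, 1.57, 2.725]
contact_force: [0.1, 0.6, -0.5]
grip_width: 92.1
```

```bash
python3 - <<'E'
from h import *
np.set_printoptions(precision=1,suppress=True)
go(618.3,-251.8,120,-90); c=look("w12")
for ce,a,_ in caps(c): print(ce,a,plane(c,ce,64))
W,_=tray(c,(275,180)); A=np.c_[2*W,np.ones(len(W))]; s=np.linalg.lstsq(A,(W**2).sum(1),rcond=None)[0]; print(s[:2],2*np.sqrt(s[2]+s[:2]@s[:2]))
E
```

```text
tool-y angle -90.0 turn -0.0 shift [   0.7   71.7 -158.4]  tilt [-0.  0.] pos [ 459.9 -180.1  120.8] t 24.0
[277.  225.9] 335 [[ 459.4 -179.5   64. ]]
[ 41.5 229.7] 307 [[456.7 -13.9  64. ]]
[ 461.1 -180.7] 78.1259703171942
```

SR stands within 2 mm of the dish centre. On to the large round bottle.

>>> send_rows --pt "-15 24 -53 0" --pt "-15 24 -53 0" --pt "0 24 -52 0" --pt "0 0 0 0" --pt "0 0 0 0"

```text
time: 24.7
tool_pos: [617.0, -251.7, 148.9]
tcp_rot: [-0.485, 1.566, 2.657]
contact_force: [-0.2, -0.4, -0.1]
grip_width: 91.7
```

```bash
python3 - <<'E'
from h import *
np.set_printoptions(precision=1,suppress=True)
go(618.3,-251.8,37,-90); c=look("w13")
for ce,a,_ in caps(c): print(ce,a,plane(c,ce,94))
print(cv2.minAreaRect(tray(c,(200,120))[0]),rb(c)[100:200:25,200])
E
```

```text
tool-y angle -90.0 turn -0.0 shift [111.9   0.4  -1.7]  tilt [-0.  0.] pos [ 617.  -251.7  148.9] t 24.7
[278.  223.7] 2042 [[ 618.6 -251.7   94. ]]Traceback (most recent call last):
  File "<stdin>", line 5, in <module>
  File "h.py", line 44, in tray
    p=np.argwhere(m)[:,::-1].astype(np.float32); H=cv2.convexHull(p)[:,0]
                                                   ~~~~~~~~~~~~~~~~~^^^^^
TypeError: 'NoneType' object is not subscriptable
```

View pics/w13.png

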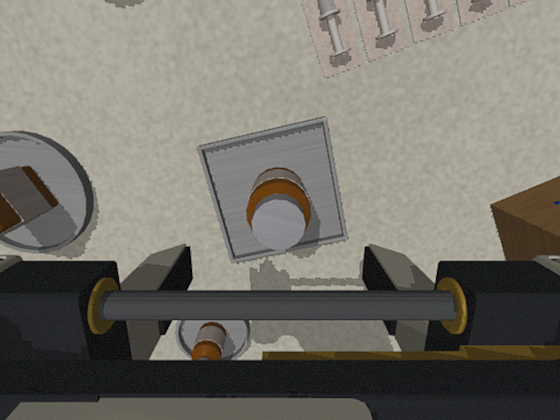

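The cap is at (278,224), which gives (618.6,-251.7). The tray corners are (199,147), (325,117), (346,238) and (233,262). Descend and grip.

>>> send_rows --pt "40 0.2 -1.7 0" --pt "40 0 0 0" --pt "20 0 0 0" --pt "11 0 0 0" --pt "0 0 0 0" --pt "0 0 0 0"

```text
time: 25.5
tool_pos: [620.5, -252.9, 41.7]
tcp_rot: [2.611, 1.569, -0.531]
contact_force: [0.3, -0.0, 0.4]
grip_width: 91.7
```

>>> send_rows --pt "0 0 0 0" --pt "0 0 0 0" --pt "0 0 0 0" --pt "0 0 0 0" --pt "0 0 0 0" --pt "0 0 0 0" --pt "0 0 0 0" --hand 0.3

```text
time: 26.38
tool_pos: [620.0, -252.6, 40.2]
tcp_rot: [1.203, 1.571, -1.939]
contact_force: [0.7, 0.0, 0.1]
grip_width: 48.9
```

```bash
python3 - <<'E'
from h import *
go(625,218,38.5,-90); print(get_obs()["grip_width"])
E
```

```text
tool-y angle -90.0 turn -0.0 shift [   1.7 -470.6   -5. ]  tilt [-0.     -0.0001] pos [ 620.  -252.6   40.2] t 26.4
48.90397556086694
```

>>> send_rows --pt "-30 0 0 0" --pt "-50 0 0 0" --pt "-50 0 0 0" --pt "0 -50 0 0" --pt "0 -58 0 0" --pt "0 -58 0 0" --pt "0 -58 0 0" --pt "0 -58 0 0"

```text
time: 27.38
tool_pos: [619.8, 31.3, 170.1]
tcp_rot: [0.061, 1.571, -3.081]
contact_force: [0.1, -1.1, -1.0]
grip_width: 49.4
```

>>> send_rows --pt "0 -58 0 0" --pt "0 -58 -2 0" --pt "0 -50 -2 0" --pt "0 -22 -1 0" --pt "40 0 0 0" --pt "40 0 0 0" --pt "0 0 0 0" --pt "0 0 0 0"

```text
time: 28.38
tool_pos: [626.2, 217.0, 91.8]
tcp_rot: [-3.033, 1.569, 0.108]
contact_force: [1.4, 0.3, -0.5]
grip_width: 49.4
```

```bash
python3 - <<'E'
from h import *
go(625,218,40.5,-90); print(get_obs()["grip_width"])
E
```

```text
tool-y angle -90.1 turn -0.1 shift [51.3 -1.   1.3]  tilt [0.0021 0.0002] pos [626.2 217.   91.8] t 28.4
49.40333626329468
```

>>> send_rows --pt "20 -1 1 0" --pt "20 0 0 0" --pt "6 0 0 0" --pt "3 0 0 0" --pt "1.5 0 0 0" --pt "0.7 0 0 0" --pt "0 0 0 0"

```text
time: 29.25
tool_pos: [624.8, 218.5, 40.2]
tcp_rot: [-3.025, 1.569, 0.117]
contact_force: [-0.7, 0.0, 4.4]
grip_width: 49.7
```

```bash
python3 - <<'E'
from h import *
go(625,218,40.5,-90); o=get_obs(); print(o["contact_force"])
E
```

```text
tool-y angle -90.0 turn -0.0 shift [-0.3  0.5 -0.2]  tilt [0.0019 0.0002] pos [624.8 218.5  40.2] t 29.2
[-0.72369225  0.01892382  4.41271593]
```

>>> send_rows --pt "0 0 0 0" --pt "0 0 0 0" --pt "0 0 0 0" --pt "0 0 0 0" --pt "0 0 0 0" --pt "-20 0 0 0" --pt "-45 0 0 0" --pt "-45 0 0 0" --hand 1

```text
time: 30.25
tool_pos: [623.9, 218.4, 149.9]
tcp_rot: [0.338, 1.57, -2.804]
contact_force: [0.4, 0.3, 0.5]
grip_width: 91.9
```

>>> send_rows --pt "0 58 2 0" --pt "0 58 2 0" --pt "0 58 2 0" --pt "0 57 2 0" --pt "0 0 0 -9.5" --pt "0 0 0 -9.5" --pt "0 0 0 -9.5" --pt "0 0 0 0"

```text
time: 31.25
tool_pos: [616.1, -12.6, 149.0]
tcp_rot: [0.768, 1.571, -1.878]
contact_force: [0.4, -0.3, 0.5]
grip_width: 91.9
```

>>> send_rows --pt "0 0 0 0" --pt "0 0 0 0"

```text
time: 31.5
tool_pos: [616.1, -12.5, 149.1]
tcp_rot: [1.33, 1.571, -1.316]
contact_force: [0.2, -0.6, 0.5]
grip_width: 91.8
```

```bash
python3 - <<'E'
from h import *
np.set_printoptions(precision=1,suppress=True)
go(616.2,-12.7,39,-61.5); c=look("w14")
for ce,a,_ in caps(c): print(ce,a,plane(c,ce,94))
m=rb(c)>38; m[250:]=0
for x in comps(m,60):
    p=np.argwhere(x[0])[:,::-1]; print(x[1],cv2.minAreaRect(plane(c,p,76)[:,:2].astype(np.float32)))
E
```

```text
tool-y angle -61.6 turn -0.1 shift [110.1   0.2  -0. ]  tilt [ 0. -0.] pos [616.1 -12.5 149.1] t 31.5
[277.4 225. ] 1834 [[616.9 -11.6  94. ]]
[ 496   17   47   51 1827] ((794.1453247070312, -92.01863098144531), (29.019702911376953, 28.94412612915039), 39.51354217529297)
[  0  18  25  68 935] ((632.253173828125, 192.1709747314453), (40.86562728881836, 14.954981803894043), 14.371671676635742)
[49 35 17 19 65] ((653.0812377929688, 168.16123962402344), (13.230229377746582, 2.4557595252990723), 60.48763656616211)
[ 249  184   58   60 1357] ((618.5411376953125, -10.784477233886719), (46.29560470581055, 42.52760696411133), 28.35308265686035)
```

View pics/w14.png

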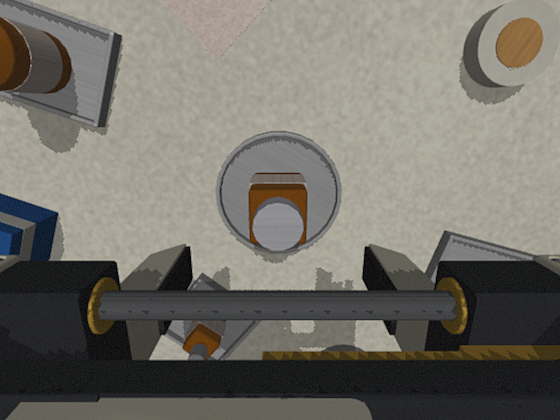

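LS at (278,215) is square between the jaws, and LR stands upright in the oblong tray at upper left. Descend and grip.

>>> send_rows --pt "40 0 -0.5 0" --pt "40 0 0 0" --pt "20 0 0 0" --pt "9 0 0 0" --pt "0 0 0 0" --pt "0 0 0 0"

```text
time: 32.3
tool_pos: [617.3, -12.4, 41.2]
tcp_rot: [2.462, 1.569, -0.183]
contact_force: [-0.1, 0.2, 0.6]
grip_width: 92.0
```

>>> send_rows --pt "0 0 0 0" --pt "0 0 0 0" --pt "0 0 0 0" --pt "0 0 0 0" --pt "0 0 0 0" --pt "0 0 0 0" --pt "0 0 0 0" --pt "0 0 0 0" --hand 0.3

```text
time: 33.3
tool_pos: [616.5, -12.4, 40.0]
tcp_rot: [0.877, 1.571, -1.767]
contact_force: [-0.1, 0.2, -0.5]
grip_width: 43.9
```

```bash
python3 - <<'E'
from h import *
import cv2
go(616.5,-248,40,-77.8); print(get_obs()["grip_width"])
E
```

```text
tool-y angle -61.5 turn 16.3 shift [  0.  230.3  49.8]  tilt [-0.     -0.0001] pos [616.5 -12.4  40. ] t 33.3
43.8510031238246
```

>>> send_rows --pt "-30 0 0 0" --pt "-50 0 0 8.2" --pt "0 0 0 8.1" --pt "0 57 12 0" --pt "0 57 12 0" --pt "0 58 13 0" --pt "0 58 13 0" --pt "0 0 0 0"

```text
time: 34.3
tool_pos: [615.3, -252.5, 119.4]
tcp_rot: [1.217, 1.57, -1.718]
contact_force: [-0.0, 0.3, -1.2]
grip_width: 43.5
```

```bash
python3 - <<'E'
from h import *
np.set_printoptions(precision=1,suppress=True)
c=cam("wrist"); M=capture("wrist")["mount"]
A=np.c_[[0,0,-1.],[0,-1,0],[-1,0,0]]  # tool pose of picture w13 (angle -90)
w=dict(K=c["K"],Rw=A@M[:3,:3],p=A@M[:3,3]+[617,-251.7,148.9])
P=plane(w,[(199,147),(325,117),(346,238),(233,262)],14)[:,:2]; print(P,np.linalg.norm(P-np.roll(P,1,0),axis=1)); e=P[1]-P[0]; e/=np.linalg.norm(e); n=np.array([-abs(e[1]),e[0]*np.sign(1)]); n=np.array([e[1],-e[0]]); n*=-np.sign(n[0]); print(P[:2].mean(0)+59*n, np.degrees(np.arctan2(e[1],e[0])))
go(616.5,-248,40,-77.8); print(get_obs()["grip_width"])
E
```

```text
[[ 662.4 -181.7]
 [ 688.1 -292.7]
 [ 575.2 -317.8]
 [ 549.6 -207.4]] [115.7 113.8 115.6 113.3]
[ 617.8 -250.5] -76.97374992661206
tool-y angle -77.9 turn -0.1 shift [79.4  0.4 -0.8]  tilt [-0.  0.] pos [ 615.7 -247.9  119.4] t 34.4
43.81108027452825
```

>>> send_rows --pt "25 1.3 -1 0" --pt "25 0 0 0" --pt "20 0 0 0" --pt "5 0 0 0" --pt "2.5 0 0 0" --pt "1.5 0 0 0" --pt "0.5 0 0 0" --pt "0 0 0 0"

```text
time: 35.4
tool_pos: [617.6, -248.9, 41.0]
tcp_rot: [2.358, 1.57, -0.571]
contact_force: [0.3, -1.0, -1.6]
grip_width: 44.1
```

>>> send_rows --pt "0 0 0 0"

```text
time: 35.52
tool_pos: [617.5, -248.9, 40.8]
tcp_rot: [2.317, 1.57, -0.612]
contact_force: [-0.2, 0.5, -2.2]
grip_width: 43.5
```

>>> send_rows --pt "0.7 0 0 0" --pt "0.4 0 0 0" --pt "0 0 0 0"

```text
time: 35.9
tool_pos: [617.5, -248.9, 40.0]
tcp_rot: [2.225, 1.57, -0.704]
contact_force: [-1.8, 0.1, 3.9]
grip_width: 43.6
```

>>> send_rows --pt "0 0 0 0" --pt "0 0 0 0" --pt "0 0 0 0" --pt "0 0 0 0" --pt "0 0 0 0" --pt "-20 0 0 0" --pt "-45 0 0 0" --pt "-45 0 0 0" --hand 1

```text
time: 36.9
tool_pos: [617.2, -248.7, 150.4]
tcp_rot: [-0.604, 1.57, 2.75]
contact_force: [1.0, -0.7, -0.0]
grip_width: 91.7
```

>>> send_rows --pt "0 0 0 6.1" --pt "0 0 0 6.1" --pt "0 0 0 0" --pt "0 0 0 0"

```text
time: 37.4
tool_pos: [617.4, -248.7, 149.3]
tcp_rot: [-0.121, 1.571, 3.023]
contact_force: [-0.1, -0.2, -0.7]
grip_width: 91.9
```

```bash
python3 - <<'E'
from h import *
np.set_printoptions(precision=1,suppress=True)
go(625,218,150,-90); c=look("w15")
for ce,a,_ in caps(c): print(ce,a,plane(c,ce,94))
print(cv2.minAreaRect(tray(c,(230,160))[0]))
W,_=tray(c,(30,200)); print(cv2.minEnclosingCircle(W)) 
E
```

```text
tool-y angle -89.9 turn 0.1 shift [  -0.7 -466.7   -7.6]  tilt [-0.  0.] pos [ 617.4 -248.7  149.3] t 37.4
[277.5 225.5] 1839 [[ 617.8 -248.5   94. ]]
((617.9888305664062, -248.97244262695312), (117.86251068115234, 117.20623016357422), 12.676021575927734)
((617.19970703125, -15.555855751037598), 59.353816986083984)
```

View pics/w15.png

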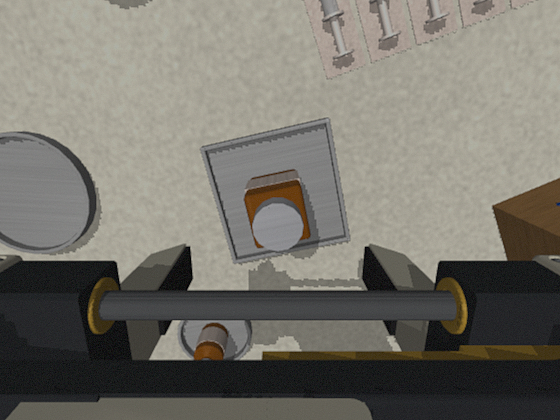

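LS stands upright and square, less than 1 mm from its tray centre. On the way to LR I'll measure the empty large dish from above.

>>> send_rows --pt "0 -58 0 0" --pt "0 -58 0 0" --pt "0 -58 0 0" --pt "0 -58 0 0" --pt "0 0 0 0" --pt "0 0 0 0"

```text
time: 38.2
tool_pos: [617.6, -16.9, 149.5]
tcp_rot: [1.841, 1.57, -1.299]
contact_force: [-0.1, -0.3, -0.7]
grip_width: 92.1
```

```bash
python3 - <<'E'
from h import *
np.set_printoptions(precision=1,suppress=True)
c=look("w16")
W,d=tray(c,(278,180)); A=np.c_[2*W,np.ones(len(W))]; s=np.linalg.lstsq(A,(W**2).sum(1),rcond=None)[0]; print(s[:2],2*np.sqrt(s[2]+s[:2]@s[:2]),cv2.minEnclosingCircle(W),d.min(0),d.max(0))
go(625,218,150,-90)
E
```

```text
[617.  -14.4] 114.4063267641212 ((616.6572265625, -13.01307201385498), 58.55124282836914) [216. 132.] [334. 254.]
tool-y angle -90.0 turn -0.0 shift [  -0.7 -235.7   -7.4]  tilt [ 0. -0.] pos [617.6 -17.7 149.4] t 38.2
```

>>> send_rows --pt "0 -58 -2 0" --pt "0 -58 -2 0" --pt "0 -58 -2 0" --pt "0 -59 -2 0" --pt "0 0 0 0" --pt "0 0 0 0"

```text
time: 39.0
tool_pos: [626.0, 214.7, 149.1]
tcp_rot: [1.176, 1.57, -1.967]
contact_force: [1.0, -0.0, 0.3]
grip_width: 91.9
```

```bash
python3 - <<'E'
from h import *
np.set_printoptions(precision=1,suppress=True)
c=look("w17"); go(625,218,40)
for ce,a,_ in caps(c): print(ce,a,plane(c,ce,94))
E
```

```text
tool-y angle -90.1 turn 0.0 shift [109.2  -3.9   1. ]  tilt [-0. -0.] pos [626.  214.2 149.2] t 39.0
[271.3 229.3] 1966 [[623.6 219.2  94. ]]
```

>>> send_rows --pt "40 -4.6 2 0" --pt "40 0 0 0" --pt "20 0 0 0" --pt "9 0 0 0" --pt "0 0 0 0" --pt "0 0 0 0"

```text
time: 39.8
tool_pos: [624.5, 220.4, 41.8]
tcp_rot: [-2.986, 1.569, 0.155]
contact_force: [0.1, 0.1, 0.9]
grip_width: 91.7
```

>>> send_rows --pt "0 0 0 0" --pt "0 0 0 0" --pt "0 0 0 0" --pt "0 0 0 0" --pt "0 0 0 0" --pt "0 0 0 0" --pt "0 0 0 0" --hand 0.3

```text
time: 40.67
tool_pos: [623.6, 220.7, 40.5]
tcp_rot: [1.969, 1.571, -1.173]
contact_force: [0.6, -0.3, 1.3]
grip_width: 49.1
```

```bash
python3 - <<'E'
from h import *
go(616.5,-14,40,-90); print(get_obs()["grip_width"])
E
```

```text
tool-y angle -90.0 turn -0.0 shift [  0.5 234.7   7.1]  tilt [ 0.0001 -0.0002] pos [623.6 220.7  40.5] t 40.7
49.12009204424448
```

>>> send_rows --pt "-30 0 0 0" --pt "-50 0 0 0" --pt "0 58 2 0" --pt "0 59 2 0" --pt "0 59 2 0" --pt "0 58 1 0" --pt "0 0 0 0" --pt "0 0 0 0"

```text
time: 41.68
tool_pos: [616.3, -12.9, 120.2]
tcp_rot: [-0.858, 1.57, 2.282]
contact_force: [0.3, 1.0, -1.4]
grip_width: 49.2
```

```bash
python3 - <<'E'
from h import *
go(616.5,-14,40.5,-90); print(get_obs()["grip_width"])
E
```

```text
tool-y angle -90.1 turn -0.1 shift [79.7  1.1 -0.2]  tilt [-0.0005  0.0006] pos [616.3 -12.9 120.2] t 41.7
49.18171855260877
```

>>> send_rows --pt "25 1 0 0" --pt "25 0 0 0" --pt "20 0 0 0" --pt "5 0 0 0" --pt "2.5 0 0 0" --pt "1.5 0 0 0" --pt "0.7 0 0 0" --pt "0 0 0 0"

```text
time: 42.68
tool_pos: [616.7, -14.3, 41.2]
tcp_rot: [2.89, 1.57, -0.251]
contact_force: [0.6, 0.7, -0.3]
grip_width: 49.5
```

>>> send_rows --pt "0 0 0 0"

```text
time: 42.8
tool_pos: [616.7, -14.3, 41.0]
tcp_rot: [2.794, 1.57, -0.348]
contact_force: [-0.1, -0.2, -0.7]
grip_width: 49.6
```

Bottle is about 0.7 mm above the floor, so I'll lower a touch more, release and back off.

>>> send_rows --pt "0.5 0 0 0" --pt "0.4 0 0 0" --pt "0 0 0 0"

```text
time: 43.18
tool_pos: [616.6, -14.3, 40.4]
tcp_rot: [2.701, 1.57, -0.441]
contact_force: [-2.3, 0.5, 5.0]
grip_width: 49.2
```

>>> send_rows --pt "0 0 0 0" --pt "0 0 0 0" --pt "0 0 0 0" --pt "0 0 0 0" --pt "0 0 0 0" --pt "-20 0 0 0" --pt "-45 0 0 0" --pt "-45 0 0 0" --hand 1

```text
time: 44.18
tool_pos: [616.3, -14.1, 150.8]
tcp_rot: [-0.008, 1.57, 3.133]
contact_force: [0.4, -0.1, -0.3]
grip_width: 91.5
```

>>> send_rows --pt "-40 0 35 0" --pt "-40 0 35 0" --pt "-30 0 30 0" --pt "0 0 35 0" --pt "0 0 0 0" --pt "0 0 0 0"

```text
time: 44.92
tool_pos: [482.1, -14.2, 260.0]
tcp_rot: [2.952, 1.57, -0.19]
contact_force: [-0.8, -0.9, -0.0]
grip_width: 91.8
```

```bash
python3 - <<'E'
from h import *
np.set_printoptions(precision=1,suppress=True)
go(600,0,200); c=look("w18"); 
for ce,a,_ in caps(c): print(ce,a,plane(c,ce,64 if a<700 else 94))
look("side2","side")
E
```

```text
tool-y angle -90.0 turn 0.0 shift [  60.1  -14.3 -117.9]  tilt [ 0. -0.] pos [482.1 -14.2 260. ] t 44.9
[276.9  44.4] 1316 [[615.4 -13.7  94. ]]
[537.2  42.1] 1230 [[ 617.1 -248.    94. ]]
[277.3 202.6] 102 [[458.2 -14.   64. ]]
[422.6 201.2] 137 [[ 459.7 -178.1   64. ]]
```

View pics/w18.png

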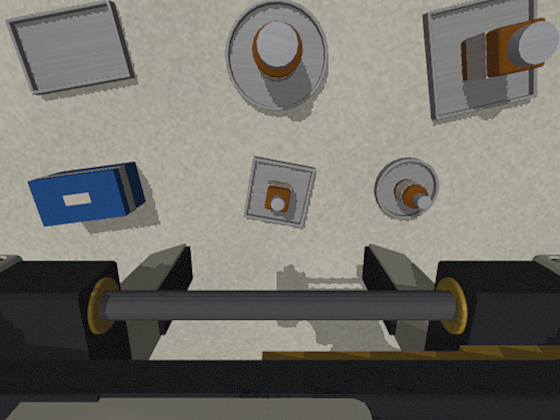

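View pics/side2.png

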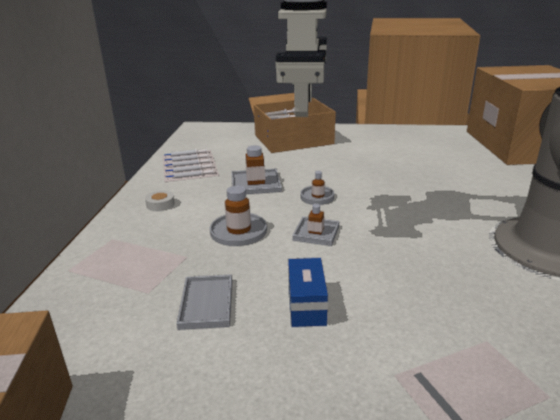

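Both views show every bottle upright in its own tray, the oblong tray empty, and the carton where it was at the start (side view (307,291)). I'm handing in.

```bash
python3 -c "
from plant import close_job
print(close_job())"
```

```text
the job is handed in; nothing more can be done
None
```

All four bottles now stand upright in the tray or dish of their own shape and size. The oblong tray is empty, and I handed the job in at about 45 s of the 144 s allowed.

I swapped each pair by way of the oblong tray: the small round bottle waited there first, then the large round one.

**Last checks**
- **Position:** measured from the caps in the last wrist picture against the tray outlines, the bottles are about 1 to 3 mm from their tray centres. The small round one is the furthest off.
- **Side view:** all bottles are upright, the gripper is clear of everything, and the carton looks unmoved from its starting picture by eye.
- **Force:** the largest contact force I read was about 5 N, when setting bottles down.

**What disagreed or fell short**
- **Fixed cameras:** tray positions read by eye from the scene and side pictures differed by 8–13 mm. I relied on the wrist camera instead.
- **Rim heights:** two-view measurements of the tray rims were noisy. The two on the oblong tray gave about 8 and 14 mm; the early automatic corner matches were unusable. Cap heights agreed with the text within about 4 mm, and I confirmed the floors by contact for the later placings.
- **Clipped move:** one move was cut short by about 5 mm for exceeding the step limit. I corrected it before setting that bottle down.
- **Small drop:** the small round bottle was released up to about 2 mm above the oblong tray floor on its way through, and it stayed upright.

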